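Two castings out of their moulds: present the heavier

ROBOT

A 6-joint arm with a two-finger parallel gripper is mounted at the origin on the work surface. World frame = base frame: x ahead of the robot, y to its left, z up, the work surface at z = 0. Lengths are in m, angles in rad, forces in N, time in s.
With the tool pointing down it reaches from about 0.35 to 0.725 m from the base axis. Payload 4.3 kg.
Tool frame: the origin (TCP) lies midway between the tips of the shut fingers; the grasp point (between the pads) lies 19 mm behind it; z points along the fingers, y is the direction in which the jaws open and shut (so a half turn about z gives the same grasp; the last joint's range is limited). The gripper opens to 85 mm and grips with 20 to 120 N. Pads are 22 mm wide; open, the fingers measure 114 mm over their backs; the gripper's body (76 mm by 85 mm) begins 54 mm behind the grasp point. The pads swing forward as they close: fully open they stand 13 mm farther back than shut.
Start: joints at [1.194, 0.377, 0.081, 1.274, 0, 1.46], TCP at [0.152, 0.555, 0.231] pointing down, gripper open.
Joint ranges: [-2.72, 2.72], [-0.84, 1.66], [-1.02, 1.22], [-1.77, 2.12], [-1.37, 1.28], [-3.14, 3.14]. Speed limits (rad/s): [2.57, 2.57, 3.14, 3.14, 3.14, 3.14].

INTERFACE

Orientations are given as a unit quaternion [x, y, z, w].
In Python, from station import arm, vision gives the robot as it stands. The module is installed in compiled form; this text tells all that it offers.
- The arm moves only by the tool servo_tool, never from a script. Its argument "targets" is a list of rows, each an object with "xyz": the shift along the tool's x, y, z normalised to -1 to 1, where 1 is 0.12 m, a list of three; "spin": the turn about the tool's z normalised to -1 to 1, where 1 is 180 degrees. In form: [{"xyz": [tx, ty, tz], "spin": spin}, ...]. A call has 1 to 8 rows; each row is the pose to reach, as a shift and turn from the pose measured when the call began, along the tool's axes at that moment, turning the shorter way round; what a row does not reach only later rows make up. A row lasts 1/12 s, in which the tool goes at most 41.7 mm and 7.16 degrees, less where a joint would pass 70% of its speed; a pose out of reach is approached as far as the arm can. A call with a number of a shift or a turn outside -1 to 1 is refused whole. A call with a gripper value outside its range is refused whole. "gripper" is the closure, from -1 (fully open) to 1 (shut), set as the call begins (left out, the last holds). The fingers move at their own pace and stop on an object; the grip force is fixed at half the most. Time passes only in rows, so rows that repeat a pose let the fingers close. It gives the time, the measured TCP pose, the force and the opening at its end, in the units of the state.
- arm.get_obs(): the state, without advancing time (a new reading comes with each control period).
- vision.snapshot(name): name is "scene" or "top" or "wrist"; returns a dict with "img" (480x640x3 uint8, blue, green, red), "z_map" (480x640 float32, m along the optical axis (not along the pixel's ray), 0 where there is no reading), "mtx" (3x3 intrinsics, pixels), "dist_coeffs" ([k1, k2, p1, p2, k3] as OpenCV has them; the pictures are not rectified), "R" (3x3) and "t" (3): a world point X has camera coordinates R X + t; the wrist camera has in their place "hand_eye" (4x4, takes a point from camera to tool coordinates, whose origin is the TCP and whose axes are the flange's). Camera axes: x right, y down, z forward; pixel columns grow to the right and rows downward; lengths in m; the calibration is good to about 2 mm. A picture is of the moment at which its call begins: read the wrist's pose just before it.
- arm.close_job(): hands the job in, once; it reports no verdict.
The state is a dict: "time_s": time; "q": joint angles; "qd": joint speeds; "effort": joint torques, N m; "eef_pos": TCP position; "tcp_rot": TCP orientation; "ft_force": force on the tool from outside, world axes, zero at the start; "ft_torque": the same for the moment, N m; "gripper_width": finger opening in m.
Only numpy, scipy, OpenCV 4.12 (cv2) and the standard library are available. Lean on these libraries where they do the work, as an engineer would, in place of code of your own. Each camera call takes 0.05 s, during which the arm holds its last target. There are 200 camera calls.

TASK

Two bushings that look alike have been cast, one in aluminium and one in zinc: take them out of their moulds one at a time, feeling the weight of each as it hangs clear in the gripper. Leave the lighter one standing upright in the blue tray, let go, and finish while still holding the heavier one upright and still, about a hand's breadth (some 100 mm) above the middle of the round steel plate. Do not drop or knock over a bushing, and leave everything else on the bench where it is.

Things in the scene. Friction and masses are not known exactly. Their poses are not given: they have to be found in the camera images.
- bushing_1_mid (a point): centre (half-way up, on the axis, z up) of one of two bushings that look alike: silver-grey, upright, 40 mm diameter, 70 mm tall, 48 mm flange 8 mm thick at the foot, 22 mm bore in the top. One is aluminium (0.16 to 0.22 kg), the other zinc (0.39 to 0.52 kg); which is unknown beforehand. At the start it stands in a mould cavity: upper 50 mm stand out, centre 50 mm above the bench
- bushing_2_mid (a point): centre (half-way up, on the axis, z up) of one of two bushings that look alike: silver-grey, upright, 40 mm diameter, 70 mm tall, 48 mm flange 8 mm thick at the foot, 22 mm bore in the top. One is aluminium (0.16 to 0.22 kg), the other zinc (0.39 to 0.52 kg); which is unknown beforehand. At the start it stands in a mould cavity: upper 50 mm stand out, centre 50 mm above the bench
- mould_1: dark steel mould half, fixed to the bench, 100 x 100 mm and 35 mm tall, with one round cavity 54 mm wide and 20 mm deep in the middle of its top (3 mm play around the bushing's flange); a green foot 14 mm wide and 12 mm tall on its two y sides; origin at the centre of its underside, z up
- mould_2: dark steel mould half, fixed to the bench, 100 x 100 mm and 35 mm tall, with one round cavity 54 mm wide and 20 mm deep in the middle of its top (3 mm play around the bushing's flange); a green foot 14 mm wide and 12 mm tall on its two y sides; origin at the centre of its underside, z up
- tray: blue open tray, fixed to the bench, 140 mm along its x, 220 mm along its y, 24 mm tall, walls and floor 5 mm thick; room for both bushings side by side along its y; origin at the centre of its underside, z up
- plate: round steel plate with slots and a yellow disc in its middle, fixed to the bench, 130 mm across at its foot, 120 mm at its top, 30 mm tall; origin at the centre of its underside, z up
- plate_top (a point): centre of the round plate's top face, 30 mm above the bench
- oil_tin: red and yellow oil tin, upright, 56 mm across, 115 mm tall; a bystander to leave alone; origin at the centre of its underside
- carton: orange carton, 75 x 55 x 45 mm tall; a bystander to leave alone; origin at the centre of its underside
- mug: white mug, 76 mm across, 85 mm tall; a bystander to leave alone; origin at the centre of its underside
- wrench: steel wrench lying flat; a bystander to leave alone; origin at the centre of its underside
- screwdriver: screwdriver lying flat; a bystander to leave alone; origin at the centre of its underside
- collar: small brass collar, 32 mm across, 14 mm tall, lying flat; a bystander to leave alone; origin at the centre of its underside
- washer: thick steel washer, 36 mm across, 8 mm tall, lying flat; a bystander to leave alone; origin at the centre of its underside
Not all that is in view belongs to the job. What is shaped like the part that bears bushing_1_mid but yellow is not meant.

How it is judged:
By the outcome, as a careful person would: the job done as asked, in the order asked, and still so for the second after the job is handed in, while the arm keeps its last pose, push and grip.
It also fails if it takes over 70 s, if anything falls off the work surface, if the arm or the gripper's body presses on something with over 40 N, if the wrist force passes 120 N, or if a joint passes its speed limit or range.

## Working session

There is one attempt and no reset: what is moved stays moved. The work goes in short steps, Python scripts to look and compute and a tool call to move; the robot and the scene stay as the last step left them, time stands still between calls to the robot, and variables do not carry over. Pictures are saved under pics/ and viewed, about 8 in all and at most 12, crops included, and the job is handed in when it is done.

Besides the shell and the picture viewer there is one more tool, called after ">>>" as name([rows], argument=value, ...), one row to a line, values as JSON. servo_tool: Moves the arm, as the interface text tells. Its arguments: {"type":"object","properties":{"targets":{"type":"array"},"gripper":{"type":"number"}},"required":["targets"]}

```bash
mkdir -p pics
cat > h.py <<'E'
import numpy as np, cv2
from station import arm, vision
def cloud(s):
    h,w=s["z_map"].shape
    u,v=np.meshgrid(np.arange(w),np.arange(h))
    p=cv2.undistortPoints(np.stack([u,v],-1).reshape(-1,1,2).astype(np.float64),s["mtx"],s["dist_coeffs"]).reshape(h,w,2)
    z=s["z_map"].astype(float)
    c=np.dstack([p[...,0]*z,p[...,1]*z,z])
    if "R" in s: W=(c-s["t"])@s["R"]
    else: W=None
    return c,p,W
E
python3 - <<'E'
from h import *
print(arm.get_obs())
for n in("top","scene"):
    s=vision.snapshot(n); cv2.imwrite(f"pics/{n}0.png",s["img"]); np.savez(f"{n}0.npz",**s)
    print(n,-s["R"].T@s["t"],(s["z_map"]>0).mean())
E
```

```text
{'time_s': 0.0, 'q': array([1.19369522e+00, 3.78067438e-01, 7.96284349e-02, 1.27440685e+00,
       3.93094597e-05, 1.46050636e+00]), 'qd': array([ 0.00201115,  0.00039763, -0.00088718,  0.00078536, -0.00106284,
       -0.0009292 ]), 'effort': array([-1.98271257e-03, -4.63600373e+01,  2.69877005e+01,  2.07513501e-02,
       -1.18085491e-04,  1.24289946e-05]), 'eef_pos': array([0.15133588, 0.55404609, 0.23035937]), 'tcp_rot': array([ 1.33010166e-01,  9.91114143e-01, -9.89742414e-04, -2.66339837e-04]), 'ft_force': array([ 0.46860156, -0.24488438,  0.54290719]), 'ft_torque': array([ 0.00594792,  0.01581023, -0.00823413]), 'gripper_width': 0.0856845545314188}
top [0.35816779 0.01325275 1.40911799] 0.9960123697916666
scene [1.1714918  0.49373611 0.85828032] 0.9960221354166666
```

View pics/top0.png

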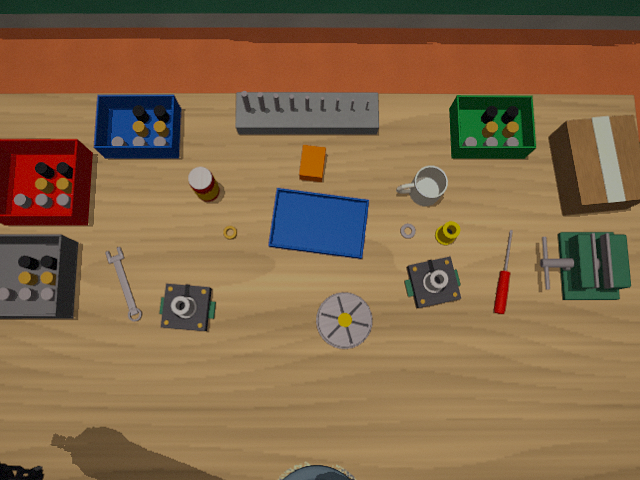

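View pics/scene0.png

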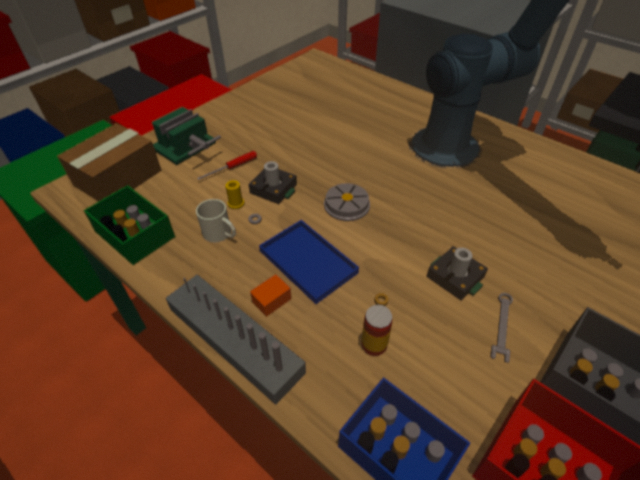

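The top view has +x up and +y to the left. It shows the bushings in their moulds at px (182,306) and (437,281), the tray at (320,223), the plate at (345,320) and the yellow decoy at (448,233). The scene view agrees. Next I measure positions.

Run:
```python
from h import *
s=dict(np.load("top0.npz")); c,p,W=cloud(s); img=s["img"]; C=-s["R"].T@s["t"]
def ray(uv,z):
    q=cv2.undistortPoints(np.array([[uv]],float),s["mtx"],s["dist_coeffs"])[0,0]
    d=s["R"].T@np.r_[q,1]; return C+d*(z-C[2])/d[2]
def report(name,m):
    P=W[m]; 
    cn=np.median(P,0); (r,sz,a)=cv2.minAreaRect(P[:,:2].astype(np.float32))
    print(name,m.sum(),"zrange",P[:,2].min().round(4),P[:,2].max().round(4),"medz",cn[2].round(4),"rect",np.round(r,4),np.round(sz,4),round(a,1), "circ",np.round(cv2.minEnclosingCircle(P[:,:2].astype(np.float32))[0],4))
def box(u0,u1,v0,v1):
    m=np.zeros(img.shape[:2],bool); m[v0:v1,u0:u1]=1; return m
Z=W[...,2]
for n,b in (("m1",box(155,220,275,340)),("m2",box(400,470,250,315))):
    report(n+" bush top",b&(Z>.075)&(Z<.1))
    report(n+" mould top",b&(Z>.027)&(Z<.045))
hsv=cv2.cvtColor(img,cv2.COLOR_BGR2HSV)
blue=(hsv[...,0]>100)&(hsv[...,0]<130)&(hsv[...,1]>120)&box(260,380,180,265)
report("tray rim",blue&(Z>.018)&(Z<.03)); report("tray floor",blue&(Z<.012))
report("plate",box(305,385,280,360)&(Z>.024)&(Z<.036))
y=(hsv[...,0]>20)&(hsv[...,0]<35)&(hsv[...,1]>150)&box(330,360,305,335)
report("disc",y); 
report("decoy",box(430,465,215,250)&(Z>.04))
report("tin",box(185,225,160,210)&(Z>.04));report("mug",box(395,450,160,210)&(Z>.06))
```

```text
m1 bush top 194 zrange 0.076 0.0917 medz 0.085 rect [0.4518 0.2951] [0.0377 0.0372] 89.0 circ [0.4521 0.2953]
m1 mould top 1525 zrange 0.0271 0.0447 medz 0.0353 rect [0.4538 0.2946] [0.1    0.1002] 84.7 circ [0.4527 0.2938]
m2 bush top 206 zrange 0.075 0.09 medz 0.0851 rect [ 0.5082 -0.2703] [0.0396 0.0387] 87.6 circ [ 0.509  -0.2703]
m2 mould top 1538 zrange 0.027 0.0449 medz 0.0356 rect [ 0.5096 -0.2713] [0.1024 0.1026] 11.3 circ [ 0.5096 -0.2709]
tray rim 624 zrange 0.018 0.0299 medz 0.0236 rect [ 0.649  -0.0083] [0.2178 0.1406] 82.3 circ [ 0.6506 -0.0081]
tray floor 4690 zrange -0.006 0.012 medz 0.0053 rect [ 0.6492 -0.0072] [0.2115 0.1351] 83.0 circ [ 0.6526 -0.0075]
plate 2119 zrange 0.0241 0.036 medz 0.0306 rect [ 0.4231 -0.0647] [0.1181 0.1172] 88.2 circ [ 0.4229 -0.0652]
disc 156 zrange 0.0238 1.4091 medz 0.0318 rect [ 0.3937 -0.0352] [0.0287 0.1188] 44.5 circ [ 0.3962 -0.0327]
decoy 270 zrange 0.0404 1.4091 medz 0.0688 rect [ 0.5046 -0.1491] [0.0393 0.4354] 36.9 circ [ 0.4976 -0.1543]
tin 702 zrange 0.0404 1.4091 medz 0.1125 rect [0.5535 0.1453] [0.4713 0.0558] 32.2 circ [0.556  0.1414]
mug 457 zrange 0.06 1.4091 medz 0.0783 rect [ 0.5749 -0.1188] [0.0855 0.5004] 49.0 circ [ 0.5628 -0.1326]
```

>>> servo_tool([
  {"xyz":[-0.3,-0.15,0],"spin":-0.03},
  {"xyz":[-0.6,-0.3,0],"spin":-0.06},
  {"xyz":[-0.9,-0.45,0],"spin":-0.085},
  {"xyz":[-1,-0.5,0],"spin":-0.085},
  {"xyz":[-1,-0.5,0],"spin":-0.085},
], gripper=-1)

```text
time_s: 0.52
eef_pos: [0.2534, 0.4622, 0.2302]
tcp_rot: [0.002, 1.0, -0.002, -0.0]
ft_force: [0.5, 0.9, -0.1]
gripper_width: 0.0853
```

>>> servo_tool([
  {"xyz":[-0.28,-0.23,0],"spin":0},
  {"xyz":[-0.55,-0.47,0],"spin":0},
  {"xyz":[-0.83,-0.7,0],"spin":0},
  {"xyz":[-0.83,-0.7,0],"spin":0},
])

```text
time_s: 0.85
eef_pos: [0.3557, 0.3752, 0.2301]
tcp_rot: [0.004, 1.0, -0.002, 0.0]
ft_force: [-0.4, 1.0, 0.8]
gripper_width: 0.0853
```

>>> servo_tool([
  {"xyz":[-0.28,-0.23,0.1],"spin":0},
  {"xyz":[-0.55,-0.47,0.2],"spin":0},
  {"xyz":[-0.83,-0.7,0.3],"spin":0},
  {"xyz":[-0.83,-0.7,0.4],"spin":0},
  {"xyz":[-0.83,-0.7,0.4],"spin":0},
])

```text
time_s: 1.27
eef_pos: [0.4551, 0.2881, 0.1794]
tcp_rot: [0.007, 1.0, -0.004, -0.001]
ft_force: [0.3, 0.0, -0.3]
gripper_width: 0.0857
```

```bash
cat >> h.py <<'E'
from scipy.spatial.transform import Rotation
def wrist(name=None):
    o=arm.get_obs(); s=vision.snapshot("wrist")
    if name: cv2.imwrite(f"pics/{name}.png",s["img"])
    c,p,_=cloud(s); H=s["hand_eye"]
    T=c@H[:3,:3].T+H[:3,3]
    W=T@Rotation.from_quat(o["tcp_rot"]).as_matrix().T+o["eef_pos"]
    W[s["z_map"]<=0]=np.nan
    return o,s,W
def tops(W,z0,z1,lab,near=None,r=.06):
    m=(W[...,2]>z0)&(W[...,2]<z1)
    if near is not None: m&=np.hypot(W[...,0]-near[0],W[...,1]-near[1])<r
    P=W[m]
    if len(P)<20: print(lab,"few",len(P)); return
    P2=P[:,:2].astype(np.float32)
    print(lab,len(P),"medz",np.median(P[:,2]).round(4),"rect",np.round(cv2.minAreaRect(P2)[:2],4).tolist() if 0 else [np.round(q,4) for q in cv2.minAreaRect(P2)],"circ",np.round(np.r_[cv2.minEnclosingCircle(P2)[0],cv2.minEnclosingCircle(P2)[1]],4))
E
python3 - <<'E'
from h import *
o,s,W=wrist("w1"); print(o["eef_pos"],o["tcp_rot"],s["hand_eye"].round(3))
tops(W,.08,.09,"bush",(.452,.295),.04); tops(W,.03,.04,"mould",(.453,.295),.09)
E
```

```text
[0.45509077 0.28810621 0.17935044] [ 0.00655646  0.99997111 -0.00356229 -0.0014472 ] [[ 0.001 -0.963 -0.27   0.069]
 [ 1.     0.001 -0.001 -0.001]
 [ 0.001 -0.27   0.963 -0.143]
 [ 0.     0.     0.     1.   ]]
bush 2695 medz 0.0848 rect [array([0.4538, 0.2952]), array([0.0394, 0.0396]), np.float64(68.5779)] circ [0.4539 0.2952 0.0202]
mould 15255 medz 0.0349 rect [array([0.4548, 0.2947]), array([0.1008, 0.1025]), np.float64(85.1726)] circ [0.4535 0.2946 0.0704]
```

View pics/w1.png

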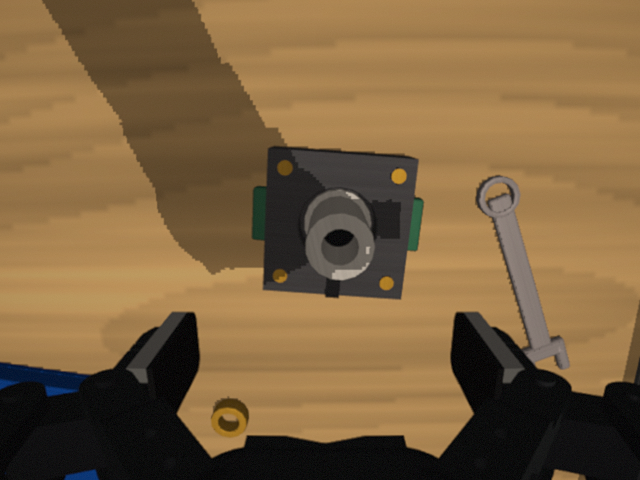

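The wrist view shows bushing 1 centred at px (340,245) in its mould, free of obstacles. Its measured top is z=0.085 with a 40 mm diameter, which matches the given sizes. I'll go down around it.

>>> servo_tool([
  {"xyz":[0.01,0.06,0.1],"spin":-0.005},
  {"xyz":[0.01,0.06,0.3],"spin":-0.005},
  {"xyz":[0.01,0.06,0.5],"spin":-0.005},
  {"xyz":[0.01,0.06,0.6],"spin":-0.005},
  {"xyz":[0.01,0.06,0.6],"spin":-0.005},
])

```text
time_s: 1.73
eef_pos: [0.4489, 0.2969, 0.1063]
tcp_rot: [-0.004, 1.0, -0.004, -0.004]
ft_force: [-0.2, 0.4, -0.3]
gripper_width: 0.0856
```

>>> servo_tool([
  {"xyz":[-0.04,-0.01,0.1],"spin":0.0},
  {"xyz":[-0.04,-0.01,0.2],"spin":0.0},
  {"xyz":[-0.04,-0.01,0.2],"spin":0.0},
])

```text
time_s: 1.98
eef_pos: [0.4519, 0.2966, 0.0817]
tcp_rot: [-0.005, 1.0, -0.004, -0.005]
ft_force: [-0.5, 0.6, 0.0]
gripper_width: 0.0856
```

Run:
```python
from h import *
for i in range(3):
    o,s,W=wrist(); R=Rotation.from_quat(o["tcp_rot"]).as_matrix(); print(o["eef_pos"],R[:,2],R[:,0])
    tops(W,.08,.09,"bush",(.452,.295),.04)
```

```text
[0.45187842 0.29658273 0.08172425] [-0.0106863  -0.00812986 -0.99990985] [-0.9999016  -0.00900175  0.01075941]
bush 6862 medz 0.0848 rect [array([0.4539, 0.2953]), array([0.0396, 0.0402]), np.float64(68.7381)] circ [0.454  0.2953 0.0204]
[0.45231157 0.29659044 0.08265745] [-0.0098102  -0.00781502 -0.99992134] [-0.99991186 -0.00886963  0.00987943]
bush 6795 medz 0.0848 rect [array([0.4539, 0.2953]), array([0.0401, 0.0396]), np.float64(26.4691)] circ [0.4539 0.2949 0.0204]
[0.45305594 0.29669519 0.08335211] [-0.00842814 -0.00719922 -0.99993857] [-0.99992711 -0.00858493  0.00848986]
bush 6750 medz 0.0848 rect [array([0.4538, 0.295 ]), array([0.0399, 0.0398]), np.float64(32.0378)] circ [0.4539 0.2953 0.0203]
```

>>> servo_tool([
  {"xyz":[-0.01,-0.012,0.12],"spin":-0.002},
  {"xyz":[-0.01,-0.012,0.25],"spin":-0.002},
  {"xyz":[-0.01,-0.012,0.32],"spin":-0.002},
  {"xyz":[-0.01,-0.012,0.32],"spin":-0.002},
  {"xyz":[-0.01,-0.012,0.32],"spin":-0.002},
  {"xyz":[-0.01,-0.012,0.32],"spin":-0.002},
])

```text
time_s: 2.63
eef_pos: [0.4551, 0.2954, 0.0463]
tcp_rot: [-0.007, 1.0, -0.003, -0.003]
ft_force: [-0.3, -0.2, 0.4]
gripper_width: 0.0855
```

>>> servo_tool([
  {"xyz":[0,0,0],"spin":0},
  {"xyz":[0,0,0],"spin":0},
  {"xyz":[0,0,0],"spin":0},
  {"xyz":[0,0,0],"spin":0},
  {"xyz":[0,0,0],"spin":0},
  {"xyz":[0,0,0],"spin":0},
  {"xyz":[0,0,0],"spin":0},
  {"xyz":[0,0,0],"spin":0},
], gripper=1)

```text
time_s: 3.3
eef_pos: [0.4556, 0.2959, 0.0469]
tcp_rot: [-0.007, 1.0, -0.003, -0.003]
ft_force: [-0.1, 0.8, 6.1]
gripper_width: 0.0386
```

Run:
```python
from h import *
o=arm.get_obs(); R=Rotation.from_quat(o["tcp_rot"]).as_matrix();print(o,R[:,2])
```

```text
{'time_s': 3.3, 'q': array([ 0.46051261,  0.44731832, -0.31663778,  0.81381555, -0.00236359,
        0.44574781]), 'qd': array([-0.00058074, -0.00168093,  0.00095293,  0.00037211,  0.00045369,
       -0.00042734]), 'effort': array([-3.87882935e-01, -4.24989688e+01,  2.12177539e+01, -1.35568944e-01,
       -3.16654025e-01, -4.20193232e-03]), 'eef_pos': array([0.4555997 , 0.29585863, 0.04694805]), 'tcp_rot': array([-0.0073864 ,  0.99996594, -0.00258935, -0.00261832]), 'ft_force': array([-0.08481475,  0.79693956,  6.08591156]), 'ft_torque': array([0.18298639, 0.12932745, 0.04005132]), 'gripper_width': 0.03859476900834798} [-0.0051982  -0.00521721 -0.99997288]
```

Gripped (38.6 mm reading). Next, a slow straight lift.

>>> servo_tool([
  {"xyz":[0,0,-0.08],"spin":0},
  {"xyz":[0,0,-0.16],"spin":0},
  {"xyz":[0,0,-0.24],"spin":0},
  {"xyz":[0,0,-0.32],"spin":0},
  {"xyz":[0,0,-0.45],"spin":0},
  {"xyz":[0,0,-0.6],"spin":0},
  {"xyz":[0,0,-0.75],"spin":0},
  {"xyz":[0,0,-0.75],"spin":0},
])

```text
time_s: 3.97
eef_pos: [0.4585, 0.2975, 0.1412]
tcp_rot: [-0.007, 1.0, -0.001, 0.0]
ft_force: [1.7, 0.0, -5.2]
gripper_width: 0.0391
```

>>> servo_tool([
  {"xyz":[0,0,0],"spin":0},
  {"xyz":[0,0,0],"spin":0},
  {"xyz":[0,0,0],"spin":0},
  {"xyz":[0,0,0],"spin":0},
  {"xyz":[0,0,0],"spin":0},
  {"xyz":[0,0,0],"spin":0},
])

```text
time_s: 4.47
eef_pos: [0.4579, 0.2972, 0.1404]
tcp_rot: [-0.007, 1.0, -0.002, -0.0]
ft_force: [-0.1, -0.3, -5.5]
gripper_width: 0.0385
```

```bash
cat > weigh.py <<'E'
from h import *
F=[];
for i in range(8):
    o=arm.get_obs(); F.append(o["ft_force"]); s=vision.snapshot("wrist")
F=np.array(F); R=Rotation.from_quat(o["tcp_rot"]).as_matrix()
print("F",F.mean(0).round(2),F.std(0).round(2),"m",(-F[:,2].mean()/9.81).round(3),o["eef_pos"],R[:,2].round(4),o["gripper_width"],o["q"].round(2))
E
python3 weigh.py
python3 - <<'E'
from h import *
o,s,W=wrist("w2"); z=o["eef_pos"]; tops(W,z[2]+.02,z[2]+.06,"bush",z[:2],.03)
P=W[(np.hypot(W[...,0]-z[0],W[...,1]-z[1])<.035)&(W[...,2]>.05)]; print(P[:,2].min(),P[:,2].max(),len(P))
E
```

```text
F [ 0.2  -0.07 -5.45] [0.44 0.4  0.53] m 0.555 [0.45845074 0.29750115 0.14119195] [ 9.0e-04 -2.2e-03 -1.0e+00] 0.0383461495111203 [ 0.46  0.36 -0.18  1.03 -0.    0.45]
bush 20421 medz 0.1789 rect [array([0.4561, 0.2992]), array([0.0409, 0.0553]), np.float64(18.989)] circ [0.4512 0.2975 0.0292]
0.10774547200746698 0.23595806119768198 50360
```

View pics/w2.png

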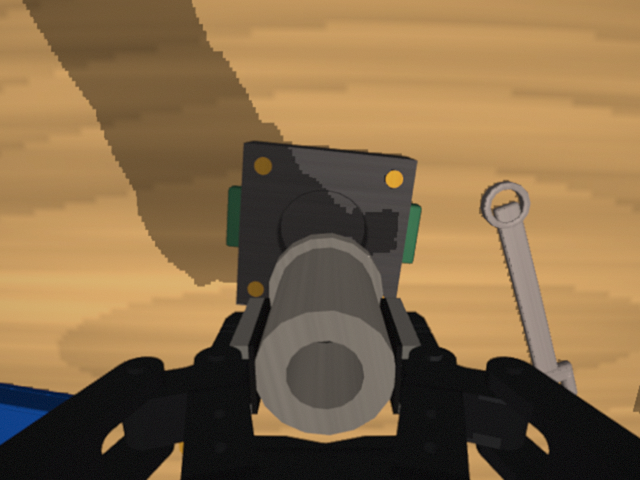

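Bushing 1 hangs clear with its mould empty. The wrist reads about 5.4 N, so it is heavy (zinc). I'll park it in the +y half of the tray at (0.657, 0.044), then fetch and weigh the other one.

>>> servo_tool([
  {"xyz":[-0.1,-0.12,-0.04],"spin":-0.003},
  {"xyz":[-0.22,-0.28,-0.08],"spin":-0.004},
  {"xyz":[-0.36,-0.46,-0.12],"spin":-0.004},
  {"xyz":[-0.48,-0.61,-0.16],"spin":-0.004},
  {"xyz":[-0.55,-0.7,-0.16],"spin":-0.004},
  {"xyz":[-0.55,-0.7,-0.16],"spin":-0.004},
])

```text
time_s: 5.42
eef_pos: [0.5281, 0.2125, 0.161]
tcp_rot: [-0.012, 1.0, -0.001, 0.002]
ft_force: [0.0, 0.4, -5.5]
gripper_width: 0.0387
```

>>> servo_tool([
  {"xyz":[-0.1,-0.12,0],"spin":0},
  {"xyz":[-0.22,-0.28,0],"spin":0},
  {"xyz":[-0.36,-0.46,0],"spin":0},
  {"xyz":[-0.48,-0.61,0],"spin":0},
  {"xyz":[-0.55,-0.7,0],"spin":0},
  {"xyz":[-0.55,-0.7,0],"spin":0},
])

```text
time_s: 5.92
eef_pos: [0.5975, 0.1284, 0.161]
tcp_rot: [-0.011, 1.0, -0.002, 0.002]
ft_force: [1.1, 0.1, -4.9]
gripper_width: 0.0386
```

>>> servo_tool([
  {"xyz":[-0.1,-0.12,0],"spin":0},
  {"xyz":[-0.22,-0.28,0],"spin":0},
  {"xyz":[-0.36,-0.46,0],"spin":0},
  {"xyz":[-0.48,-0.61,0],"spin":0},
  {"xyz":[-0.55,-0.7,0],"spin":0},
  {"xyz":[-0.55,-0.7,0],"spin":0},
  {"xyz":[-0.55,-0.7,0],"spin":0},
  {"xyz":[-0.55,-0.7,0],"spin":0},
])

```text
time_s: 6.58
eef_pos: [0.6641, 0.0474, 0.161]
tcp_rot: [-0.011, 1.0, -0.001, 0.001]
ft_force: [-1.0, 0.2, -5.4]
gripper_width: 0.0389
```

```bash
python3 weigh.py
python3 - <<'E'
from h import *
o,s,W=wrist()
hsv=cv2.cvtColor(s["img"],cv2.COLOR_BGR2HSV); b=(hsv[...,0]>100)&(hsv[...,0]<130)&(hsv[...,1]>120)
W[~b]=np.nan
P=W[(W[...,2]>.018)&(W[...,2]<.03)]; print(len(P),P.min(0),P.max(0)); P=W[(W[...,2]<.012)];print(np.median(P[:,2]),P.min(0),P.max(0))
E
```

```text
F [ 0.09  0.01 -5.26] [0.72 0.57 0.46] m 0.536 [0.66494657 0.04643557 0.1616237 ] [ 0.0038 -0.0031 -1.    ] 0.038769379657211875 [-0.02  0.59  0.24  1.22 -0.   -0.05]
7087 [ 0.56846071 -0.12491882  0.01800307] [0.72024264 0.10891583 0.02703004]
0.004976636701057829 [ 0.57285004 -0.12245195  0.00082133] [0.85356732 0.329219   0.01199606]
```

>>> servo_tool([
  {"xyz":[0.05,-0.02,0.1],"spin":-0.006},
  {"xyz":[0.05,-0.02,0.3],"spin":-0.006},
  {"xyz":[0.05,-0.02,0.55],"spin":-0.006},
  {"xyz":[0.05,-0.02,0.75],"spin":-0.006},
  {"xyz":[0.05,-0.02,0.86],"spin":-0.006},
  {"xyz":[0.05,-0.02,0.88],"spin":-0.006},
  {"xyz":[0.05,-0.02,0.88],"spin":-0.006},
  {"xyz":[0.05,-0.02,0.88],"spin":-0.006},
])

```text
time_s: 7.7
eef_pos: [0.6605, 0.0432, 0.0571]
tcp_rot: [-0.02, 1.0, -0.002, 0.003]
ft_force: [0.2, -0.6, -5.2]
gripper_width: 0.0391
```

>>> servo_tool([
  {"xyz":[0,0,0.02],"spin":0},
  {"xyz":[0,0,0.04],"spin":0},
  {"xyz":[0,0,0.06],"spin":0},
  {"xyz":[0,0,0.08],"spin":0},
  {"xyz":[0,0,0.09],"spin":0},
  {"xyz":[0,0,0.09],"spin":0},
])

```text
time_s: 8.2
eef_pos: [0.6601, 0.0432, 0.0459]
tcp_rot: [-0.02, 1.0, -0.002, 0.002]
ft_force: [0.1, -0.1, -5.2]
gripper_width: 0.0388
```

>>> servo_tool([
  {"xyz":[0,0,0.02],"spin":0},
  {"xyz":[0,0,0.04],"spin":0},
  {"xyz":[0,0,0.055],"spin":0},
  {"xyz":[0,0,0.055],"spin":0},
  {"xyz":[0,0,0.055],"spin":0},
])

```text
time_s: 8.62
eef_pos: [0.6599, 0.0432, 0.039]
tcp_rot: [-0.02, 1.0, -0.002, 0.002]
ft_force: [-0.2, 0.5, -5.5]
gripper_width: 0.039
```

>>> servo_tool([
  {"xyz":[0,0,0.01],"spin":0},
  {"xyz":[0,0,0.015],"spin":0},
  {"xyz":[0,0,0.015],"spin":0},
  {"xyz":[0,0,0.015],"spin":0},
])

```text
time_s: 8.95
eef_pos: [0.66, 0.0432, 0.0373]
tcp_rot: [-0.02, 1.0, -0.002, 0.002]
ft_force: [-0.1, 0.2, -4.9]
gripper_width: 0.0387
```

>>> servo_tool([
  {"xyz":[0,0,0.01],"spin":0},
  {"xyz":[0,0,0.015],"spin":0},
  {"xyz":[0,0,0.015],"spin":0},
  {"xyz":[0,0,0.015],"spin":0},
])

```text
time_s: 9.28
eef_pos: [0.6604, 0.0432, 0.037]
tcp_rot: [-0.02, 1.0, -0.002, 0.003]
ft_force: [-3.1, 0.8, 6.5]
gripper_width: 0.0387
```

Touchdown at TCP z=0.037, as predicted. Release and back off.

>>> servo_tool([
  {"xyz":[0,0,0],"spin":0},
  {"xyz":[0,0,0],"spin":0},
  {"xyz":[0,0,0],"spin":0},
  {"xyz":[0,0,0],"spin":0},
  {"xyz":[0,0,0],"spin":0},
], gripper=-1)

```text
time_s: 9.7
eef_pos: [0.6607, 0.0432, 0.0371]
tcp_rot: [-0.02, 1.0, -0.002, 0.003]
ft_force: [0.6, -0.5, -1.1]
gripper_width: 0.0852
```

>>> servo_tool([
  {"xyz":[0,0,-0.15],"spin":0.012},
  {"xyz":[0,0,-0.35],"spin":0.012},
  {"xyz":[0,0,-0.65],"spin":0.012},
  {"xyz":[0,0,-1],"spin":0.012},
  {"xyz":[0,0,-1],"spin":0.012},
])

```text
time_s: 10.12
eef_pos: [0.6647, 0.0435, 0.1663]
tcp_rot: [-0.001, 1.0, -0.002, 0.01]
ft_force: [1.5, -0.2, 2.2]
gripper_width: 0.0855
```

Run:
```python
from h import *
o,s,W=wrist(); print(o["eef_pos"],Rotation.from_quat(o["tcp_rot"]).as_matrix()[:,:].round(3).tolist())
tops(W,.068,.08,"bush in tray",(.657,.044),.04)
s=vision.snapshot("top"); cv2.imwrite("pics/top1.png",s["img"]); W=cloud(s)[2]
tops(W,.1,.13,"tin");
```

```text
[0.66465527 0.04349631 0.16628366] [[-1.0, -0.003, 0.02], [-0.003, 1.0, -0.004], [-0.02, -0.004, -1.0]]
bush in tray 2880 medz 0.0748 rect [array([0.659 , 0.0426]), array([0.0396, 0.0394]), np.float64(48.827)] circ [0.6591 0.0424 0.0202]
tin 8266 medz 0.1102 rect [array([ 0.6944, -0.0188]), array([0.4714, 1.4496]), np.float64(2.8039)] circ [ 0.6966 -0.0144  0.739 ]
```

Bushing 1 stands at (0.659, 0.0425) with its top at 0.075, so it is upright. On to bushing 2.

>>> servo_tool([
  {"xyz":[0.08,-0.15,0],"spin":0},
  {"xyz":[0.18,-0.4,0],"spin":0},
  {"xyz":[0.32,-0.7,0],"spin":0},
  {"xyz":[0.42,-0.87,0],"spin":0},
  {"xyz":[0.42,-0.87,0],"spin":0},
])

```text
time_s: 10.63
eef_pos: [0.6086, -0.0647, 0.1575]
tcp_rot: [0.001, 1.0, -0.002, 0.004]
ft_force: [0.6, 0.7, -0.2]
gripper_width: 0.0856
```

>>> servo_tool([
  {"xyz":[0.15,-0.3,0],"spin":0},
  {"xyz":[0.3,-0.6,0],"spin":0},
  {"xyz":[0.42,-0.87,0],"spin":0},
  {"xyz":[0.42,-0.87,0],"spin":0},
])

```text
time_s: 10.97
eef_pos: [0.5548, -0.1736, 0.1559]
tcp_rot: [0.004, 1.0, -0.003, 0.002]
ft_force: [1.1, -0.2, -0.3]
gripper_width: 0.0854
```

>>> servo_tool([
  {"xyz":[0.15,-0.3,0],"spin":0},
  {"xyz":[0.3,-0.6,0],"spin":0},
  {"xyz":[0.42,-0.87,0],"spin":0},
  {"xyz":[0.42,-0.87,0],"spin":0},
  {"xyz":[0.42,-0.87,0],"spin":0},
  {"xyz":[0.42,-0.87,0],"spin":0},
  {"xyz":[0.42,-0.87,0],"spin":0},
])

```text
time_s: 11.55
eef_pos: [0.5039, -0.2759, 0.1557]
tcp_rot: [0.003, 1.0, -0.002, 0.001]
ft_force: [0.8, 0.2, 0.1]
gripper_width: 0.0855
```

Run:
```python
from h import *
o,s,W=wrist("w3"); print(o["eef_pos"],Rotation.from_quat(o["tcp_rot"]).as_matrix()[:,:].round(3).tolist(),o["ft_force"])
tops(W,.08,.09,"bush2",(.509,-.27),.04); tops(W,.03,.04,"mould",(.509,-.27),.09)
```

```text
[ 0.5039053  -0.27587879  0.15567602] [[-1.0, 0.007, 0.002], [0.007, 1.0, -0.005], [-0.002, -0.005, -1.0]] [0.76807378 0.19142366 0.09235842]
bush2 3200 medz 0.0848 rect [array([ 0.5106, -0.2714]), array([0.0399, 0.0397]), np.float64(47.4063)] circ [ 0.5106 -0.2715  0.0203]
mould 17072 medz 0.0349 rect [array([ 0.5114, -0.2716]), array([0.1026, 0.1005]), np.float64(12.0051)] circ [ 0.5102 -0.2714  0.0705]
```

View pics/w3.png

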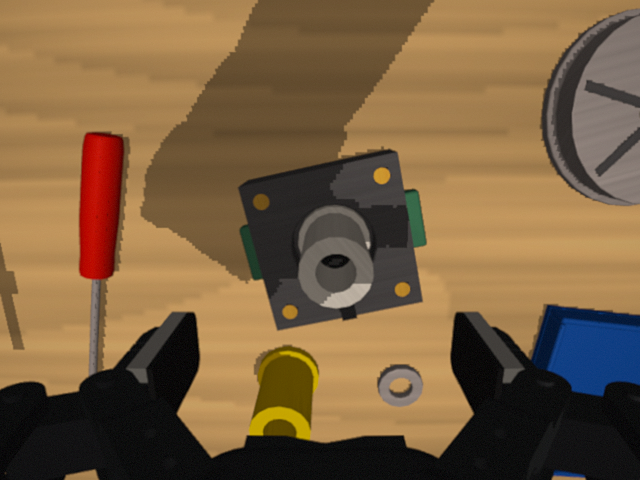

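Bushing 2 sits at px (335,275) in its mould. The decoy is farther out at (280,420), clear of the fingers.

>>> servo_tool([
  {"xyz":[-0.055,0.037,0.1],"spin":0},
  {"xyz":[-0.055,0.037,0.3],"spin":0},
  {"xyz":[-0.055,0.037,0.5],"spin":0},
  {"xyz":[-0.055,0.037,0.58],"spin":0},
  {"xyz":[-0.055,0.037,0.58],"spin":0},
  {"xyz":[-0.055,0.037,0.58],"spin":0},
  {"xyz":[-0.055,0.037,0.58],"spin":0},
  {"xyz":[-0.055,0.037,0.58],"spin":0},
])

```text
time_s: 12.27
eef_pos: [0.5121, -0.2724, 0.0878]
tcp_rot: [0.003, 1.0, -0.003, 0.003]
ft_force: [0.4, -0.4, 0.5]
gripper_width: 0.0851
```

Run:
```python
from h import *
o,s,W=wrist(); print(o["eef_pos"],Rotation.from_quat(o["tcp_rot"]).as_matrix()[:,:].round(3).tolist(),o["ft_force"])
tops(W,.08,.09,"bush2",(.509,-.27),.04)
```

```text
[ 0.51207392 -0.27235447  0.08778153] [[-1.0, 0.006, 0.005], [0.006, 1.0, -0.007], [-0.005, -0.007, -1.0]] [ 0.35553591 -0.41066303  0.4917256 ]
bush2 6422 medz 0.0848 rect [array([ 0.5105, -0.2714]), array([0.04  , 0.0397]), np.float64(5.5829)] circ [ 0.5105 -0.2713  0.0204]
```

>>> servo_tool([
  {"xyz":[0.01,0.008,0.1],"spin":0},
  {"xyz":[0.01,0.008,0.22],"spin":0},
  {"xyz":[0.01,0.008,0.32],"spin":0},
  {"xyz":[0.01,0.008,0.35],"spin":0},
  {"xyz":[0.01,0.008,0.35],"spin":0},
  {"xyz":[0.01,0.008,0.35],"spin":0},
  {"xyz":[0.01,0.008,0.35],"spin":0},
])

```text
time_s: 12.9
eef_pos: [0.5118, -0.2723, 0.0469]
tcp_rot: [0.003, 1.0, -0.004, 0.003]
ft_force: [-0.1, -0.7, 0.5]
gripper_width: 0.0852
```

>>> servo_tool([
  {"xyz":[0,0,0],"spin":0},
  {"xyz":[0,0,0],"spin":0},
  {"xyz":[0,0,0],"spin":0},
  {"xyz":[0,0,0],"spin":0},
  {"xyz":[0,0,0],"spin":0},
  {"xyz":[0,0,0],"spin":0},
  {"xyz":[0,0,0],"spin":0},
  {"xyz":[0,0,0],"spin":0},
], gripper=1)

```text
time_s: 13.57
eef_pos: [0.5123, -0.2725, 0.0476]
tcp_rot: [0.003, 1.0, -0.004, 0.004]
ft_force: [0.4, 1.1, 5.5]
gripper_width: 0.0392
```

>>> servo_tool([
  {"xyz":[0,0,-0.08],"spin":0},
  {"xyz":[0,0,-0.16],"spin":0},
  {"xyz":[0,0,-0.24],"spin":0},
  {"xyz":[0,0,-0.32],"spin":0},
  {"xyz":[0,0,-0.45],"spin":0},
  {"xyz":[0,0,-0.6],"spin":0},
  {"xyz":[0,0,-0.75],"spin":0},
  {"xyz":[0,0,-0.75],"spin":0},
])

```text
time_s: 14.23
eef_pos: [0.5139, -0.2733, 0.1422]
tcp_rot: [0.003, 1.0, -0.006, 0.007]
ft_force: [0.2, 0.0, -1.2]
gripper_width: 0.0388
```

>>> servo_tool([
  {"xyz":[0,0,0],"spin":0},
  {"xyz":[0,0,0],"spin":0},
  {"xyz":[0,0,0],"spin":0},
  {"xyz":[0,0,0],"spin":0},
  {"xyz":[0,0,0],"spin":0},
  {"xyz":[0,0,0],"spin":0},
])

```text
time_s: 14.73
eef_pos: [0.5134, -0.273, 0.1413]
tcp_rot: [0.003, 1.0, -0.006, 0.006]
ft_force: [1.1, 0.5, -1.6]
gripper_width: 0.0388
```

```bash
python3 weigh.py
```

```text
F [ 0.39  0.18 -1.64] [0.62 0.44 0.52] m 0.167 [ 0.51388339 -0.27329052  0.14217753] [ 0.0138 -0.0123 -0.9998] 0.03868508002922315 [-0.6   0.41 -0.1   1.04 -0.   -0.59]
```

Bushing 2 weighs about 0.17 kg against about 0.54 kg for bushing 1, so bushing 2 is the lighter. I'll place it in the −y half of the tray at (0.643, −0.060).

>>> servo_tool([
  {"xyz":[-0.06,0.1,-0.08],"spin":0},
  {"xyz":[-0.15,0.25,-0.16],"spin":0},
  {"xyz":[-0.3,0.48,-0.16],"spin":0},
  {"xyz":[-0.45,0.7,-0.16],"spin":0},
  {"xyz":[-0.55,0.88,-0.16],"spin":0},
  {"xyz":[-0.55,0.88,-0.16],"spin":0},
  {"xyz":[-0.55,0.88,-0.16],"spin":0},
])

```text
time_s: 15.72
eef_pos: [0.5812, -0.1661, 0.1616]
tcp_rot: [0.002, 1.0, -0.006, 0.007]
ft_force: [0.2, 0.3, -1.6]
gripper_width: 0.0386
```

>>> servo_tool([
  {"xyz":[-0.1,0.16,0],"spin":0},
  {"xyz":[-0.25,0.4,0],"spin":0},
  {"xyz":[-0.4,0.64,0],"spin":0},
  {"xyz":[-0.5,0.8,0],"spin":0},
  {"xyz":[-0.55,0.88,0],"spin":0},
  {"xyz":[-0.55,0.88,0],"spin":0},
  {"xyz":[-0.55,0.88,0],"spin":0},
  {"xyz":[-0.55,0.88,0],"spin":0},
])

```text
time_s: 16.38
eef_pos: [0.6469, -0.0622, 0.1612]
tcp_rot: [0.002, 1.0, -0.007, 0.007]
ft_force: [0.2, -0.4, -1.8]
gripper_width: 0.0389
```

```bash
python3 weigh.py
```

```text
F [ 0.11  0.09 -1.6 ] [0.24 0.48 0.45] m 0.163 [ 0.64732573 -0.06136254  0.16129819] [ 0.0144 -0.0126 -0.9998] 0.038400109715107766 [-0.19  0.54  0.16  1.17 -0.01 -0.18]
```

>>> servo_tool([
  {"xyz":[0.03,0.01,0.1],"spin":0},
  {"xyz":[0.03,0.01,0.3],"spin":0},
  {"xyz":[0.03,0.01,0.55],"spin":0},
  {"xyz":[0.03,0.01,0.75],"spin":0},
  {"xyz":[0.03,0.01,0.88],"spin":0},
  {"xyz":[0.03,0.01,0.92],"spin":0},
  {"xyz":[0.03,0.01,0.92],"spin":0},
  {"xyz":[0.03,0.01,0.92],"spin":0},
])

```text
time_s: 17.45
eef_pos: [0.6459, -0.0615, 0.0516]
tcp_rot: [0.002, 1.0, -0.006, 0.008]
ft_force: [0.3, 0.2, -1.3]
gripper_width: 0.0389
```

>>> servo_tool([
  {"xyz":[0,0,0.02],"spin":0},
  {"xyz":[0,0,0.04],"spin":0},
  {"xyz":[0,0,0.06],"spin":0},
  {"xyz":[0,0,0.08],"spin":0},
  {"xyz":[0,0,0.08],"spin":0},
  {"xyz":[0,0,0.08],"spin":0},
])

```text
time_s: 17.95
eef_pos: [0.6459, -0.0615, 0.0419]
tcp_rot: [0.002, 1.0, -0.006, 0.007]
ft_force: [-0.3, -0.3, -2.1]
gripper_width: 0.0384
```

>>> servo_tool([
  {"xyz":[0,0,0.01],"spin":0},
  {"xyz":[0,0,0.02],"spin":0},
  {"xyz":[0,0,0.03],"spin":0},
  {"xyz":[0,0,0.03],"spin":0},
  {"xyz":[0,0,0.03],"spin":0},
])

```text
time_s: 18.37
eef_pos: [0.6458, -0.0616, 0.0381]
tcp_rot: [0.002, 1.0, -0.006, 0.007]
ft_force: [-0.1, 0.1, -1.9]
gripper_width: 0.0387
```

>>> servo_tool([
  {"xyz":[0,0,0.007],"spin":0},
  {"xyz":[0,0,0.01],"spin":0},
  {"xyz":[0,0,0.01],"spin":0},
  {"xyz":[0,0,0.01],"spin":0},
])

```text
time_s: 18.7
eef_pos: [0.6461, -0.0616, 0.0377]
tcp_rot: [0.002, 1.0, -0.006, 0.008]
ft_force: [-1.7, -0.1, 5.1]
gripper_width: 0.0388
```

Touchdown. Release and back off straight up.

>>> servo_tool([
  {"xyz":[0,0,0],"spin":0},
  {"xyz":[0,0,0],"spin":0},
  {"xyz":[0,0,0],"spin":0},
  {"xyz":[0,0,0],"spin":0},
  {"xyz":[0,0,0],"spin":0},
], gripper=-1)

```text
time_s: 19.12
eef_pos: [0.6461, -0.0616, 0.0375]
tcp_rot: [0.002, 1.0, -0.006, 0.008]
ft_force: [-0.3, -0.5, 0.3]
gripper_width: 0.085
```

>>> servo_tool([
  {"xyz":[0,0,-0.15],"spin":0},
  {"xyz":[0,0,-0.35],"spin":0},
  {"xyz":[0,0,-0.65],"spin":0},
  {"xyz":[0,0,-0.9],"spin":0},
  {"xyz":[0,0,-1],"spin":0},
  {"xyz":[0,0,-1],"spin":0},
  {"xyz":[0,0,-1],"spin":0},
  {"xyz":[0,0,-1],"spin":0},
])

```text
time_s: 19.78
eef_pos: [0.6433, -0.06, 0.1557]
tcp_rot: [0.002, 1.0, -0.006, 0.006]
ft_force: [-0.5, -0.8, -0.2]
gripper_width: 0.0853
```

Run:
```python
from h import *
o,s,W=wrist("w4"); print(o["eef_pos"],Rotation.from_quat(o["tcp_rot"]).as_matrix()[:,:].round(3).tolist())
tops(W,.068,.08,"light",(.644,-.06),.04);tops(W,.068,.08,"heavy",(.659,.0425),.04)
```

```text
[ 0.6432747  -0.05995275  0.15570656] [[-1.0, 0.004, 0.013], [0.004, 1.0, -0.012], [-0.013, -0.012, -1.0]]
light 3085 medz 0.0748 rect [array([ 0.6448, -0.0626]), array([0.0394, 0.0396]), np.float64(89.1773)] circ [ 0.6449 -0.0623  0.0203]
heavy 3152 medz 0.0746 rect [array([0.6591, 0.0425]), array([0.0404, 0.0395]), np.float64(30.0849)] circ [0.659  0.0427 0.0207]
```

View pics/w4.png

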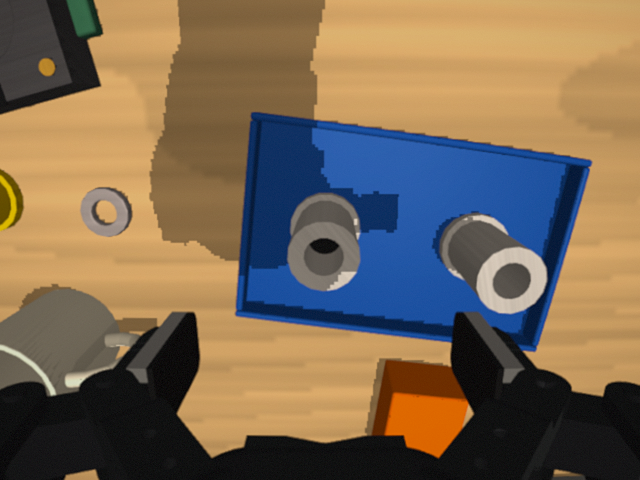

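Both bushings stand upright in the tray at px (325,255) and (510,280). Now I regrasp the heavy one.

>>> servo_tool([
  {"xyz":[-0.03,0.15,0],"spin":0},
  {"xyz":[-0.06,0.4,0],"spin":0},
  {"xyz":[-0.1,0.65,0],"spin":0},
  {"xyz":[-0.13,0.855,0],"spin":0},
  {"xyz":[-0.13,0.855,0],"spin":0},
  {"xyz":[-0.13,0.855,0],"spin":0},
  {"xyz":[-0.13,0.855,0],"spin":0},
])

```text
time_s: 20.42
eef_pos: [0.658, 0.0424, 0.1526]
tcp_rot: [0.002, 1.0, -0.006, 0.004]
ft_force: [-1.1, 0.4, 0.4]
gripper_width: 0.0855
```

>>> servo_tool([
  {"xyz":[0,0,0.1],"spin":0},
  {"xyz":[0,0,0.25],"spin":0},
  {"xyz":[0,0,0.4],"spin":0},
  {"xyz":[0,0,0.5],"spin":0},
  {"xyz":[0,0,0.55],"spin":0},
  {"xyz":[0,0,0.55],"spin":0},
  {"xyz":[0,0,0.55],"spin":0},
])

```text
time_s: 21.0
eef_pos: [0.6583, 0.0407, 0.0865]
tcp_rot: [0.002, 1.0, -0.006, 0.004]
ft_force: [0.6, 0.7, 0.5]
gripper_width: 0.0854
```

Run:
```python
from h import *
o,s,W=wrist(); print(o["eef_pos"],Rotation.from_quat(o["tcp_rot"]).as_matrix()[:,:].round(3).tolist())
tops(W,.068,.08,"heavy",(.659,.0425),.04)
```

```text
[0.65829236 0.04067096 0.08645895] [[-1.0, 0.005, 0.008], [0.005, 1.0, -0.013], [-0.008, -0.013, -1.0]]
heavy 6035 medz 0.0748 rect [array([0.659 , 0.0425]), array([0.0397, 0.0401]), np.float64(82.6369)] circ [0.6591 0.0426 0.0204]
```

>>> servo_tool([
  {"xyz":[-0.004,0.02,0.1],"spin":0},
  {"xyz":[-0.004,0.02,0.22],"spin":0},
  {"xyz":[-0.004,0.02,0.32],"spin":0},
  {"xyz":[-0.004,0.02,0.41],"spin":0},
  {"xyz":[-0.004,0.02,0.41],"spin":0},
  {"xyz":[-0.004,0.02,0.41],"spin":0},
  {"xyz":[-0.004,0.02,0.41],"spin":0},
])

```text
time_s: 21.63
eef_pos: [0.6605, 0.0427, 0.0387]
tcp_rot: [0.002, 1.0, -0.006, 0.005]
ft_force: [0.3, 0.2, 0.9]
gripper_width: 0.0856
```

>>> servo_tool([
  {"xyz":[0,0,0],"spin":0},
  {"xyz":[0,0,0],"spin":0},
  {"xyz":[0,0,0],"spin":0},
  {"xyz":[0,0,0],"spin":0},
  {"xyz":[0,0,0],"spin":0},
  {"xyz":[0,0,0],"spin":0},
  {"xyz":[0,0,0],"spin":0},
  {"xyz":[0,0,0],"spin":0},
], gripper=1)

```text
time_s: 22.3
eef_pos: [0.6612, 0.043, 0.0396]
tcp_rot: [0.002, 1.0, -0.006, 0.006]
ft_force: [-0.9, 1.6, 5.7]
gripper_width: 0.0388
```

>>> servo_tool([
  {"xyz":[0,0,-0.08],"spin":0},
  {"xyz":[0,0,-0.16],"spin":0},
  {"xyz":[0,0,-0.28],"spin":0},
  {"xyz":[0,0,-0.45],"spin":0},
  {"xyz":[0,0,-0.62],"spin":0},
  {"xyz":[0,0,-0.8],"spin":0},
  {"xyz":[0,0,-0.95],"spin":0},
  {"xyz":[0,0,-1],"spin":0},
])

```text
time_s: 22.97
eef_pos: [0.6608, 0.0442, 0.1628]
tcp_rot: [0.002, 1.0, -0.006, 0.008]
ft_force: [-0.6, -0.4, -4.3]
gripper_width: 0.0389
```

>>> servo_tool([
  {"xyz":[0,0,0],"spin":0},
  {"xyz":[0,0,0],"spin":0},
  {"xyz":[0,0,0],"spin":0},
  {"xyz":[0,0,0],"spin":0},
])

```text
time_s: 23.3
eef_pos: [0.6595, 0.0442, 0.1609]
tcp_rot: [0.002, 1.0, -0.006, 0.006]
ft_force: [-1.0, 1.0, -4.4]
gripper_width: 0.0386
```

```bash
python3 weigh.py
```

```text
F [ 0.03 -0.21 -5.17] [0.83 0.74 0.67] m 0.527 [0.6606681  0.04424629 0.16250503] [ 0.0156 -0.0125 -0.9998] 0.038867917966404514 [-0.02  0.57  0.21  1.19 -0.01 -0.02]
```

>>> servo_tool([
  {"xyz":[0.08,-0.04,0],"spin":0},
  {"xyz":[0.2,-0.1,0],"spin":0},
  {"xyz":[0.38,-0.18,0],"spin":0},
  {"xyz":[0.55,-0.26,0],"spin":0},
  {"xyz":[0.655,-0.3,0],"spin":0},
  {"xyz":[0.655,-0.3,0],"spin":0},
])

```text
time_s: 24.2
eef_pos: [0.5788, 0.0077, 0.1618]
tcp_rot: [0.003, 1.0, -0.006, 0.006]
ft_force: [-0.8, 0.0, -5.3]
gripper_width: 0.0384
```

>>> servo_tool([
  {"xyz":[0.1,-0.05,0],"spin":0},
  {"xyz":[0.25,-0.12,0],"spin":0},
  {"xyz":[0.4,-0.2,0],"spin":0},
  {"xyz":[0.55,-0.26,0],"spin":0},
  {"xyz":[0.655,-0.3,0],"spin":0},
  {"xyz":[0.655,-0.3,0],"spin":0},
])

```text
time_s: 24.7
eef_pos: [0.4978, -0.0282, 0.1614]
tcp_rot: [0.003, 1.0, -0.007, 0.006]
ft_force: [0.1, 0.4, -4.7]
gripper_width: 0.0387
```

>>> servo_tool([
  {"xyz":[0.1,-0.05,0],"spin":0},
  {"xyz":[0.25,-0.12,0],"spin":0},
  {"xyz":[0.4,-0.2,0],"spin":0},
  {"xyz":[0.55,-0.26,0],"spin":0},
  {"xyz":[0.655,-0.3,0],"spin":0},
  {"xyz":[0.655,-0.3,0],"spin":0},
  {"xyz":[0.655,-0.3,0],"spin":0},
  {"xyz":[0.655,-0.3,0],"spin":0},
])

```text
time_s: 25.37
eef_pos: [0.4209, -0.0637, 0.1616]
tcp_rot: [0.003, 1.0, -0.007, 0.007]
ft_force: [-0.1, 0.6, -4.6]
gripper_width: 0.0388
```

```bash
python3 weigh.py
python3 - <<'E'
from h import *
o,s,W=wrist(); z=o["eef_pos"]
tops(W,.027,.033,"plate",(.423,-.065),.075)
tops(W,z[2]+.03,z[2]+.042,"held top",z[:2],.026)
E
```

```text
F [-0.09  0.07 -5.15] [0.4  0.4  0.41] m 0.525 [ 0.41935628 -0.06350804  0.16092907] [ 0.011  -0.0131 -0.9999] 0.03859763647875176 [-0.29  0.1  -0.47  0.99 -0.01 -0.29]
plate 16502 medz 0.03 rect [array([ 0.4166, -0.0662]), array([0.1042, 0.1193]), np.float64(2.5093)] circ [ 0.4245 -0.0659  0.0602]
held top 12960 medz 0.1963 rect [array([ 0.4174, -0.0646]), array([0.0464, 0.041 ]), np.float64(82.7663)] circ [ 0.4169 -0.0635  0.025 ]
```

>>> servo_tool([
  {"xyz":[-0.02,-0.006,0.04],"spin":0},
  {"xyz":[-0.04,-0.012,0.08],"spin":0},
  {"xyz":[-0.055,-0.016,0.11],"spin":0},
  {"xyz":[-0.055,-0.016,0.12],"spin":0},
  {"xyz":[-0.055,-0.016,0.12],"spin":0},
  {"xyz":[-0.055,-0.016,0.12],"spin":0},
  {"xyz":[-0.055,-0.016,0.12],"spin":0},
  {"xyz":[-0.055,-0.016,0.12],"spin":0},
])

```text
time_s: 26.48
eef_pos: [0.426, -0.0658, 0.1468]
tcp_rot: [0.003, 1.0, -0.007, 0.006]
ft_force: [0.2, 1.4, -6.2]
gripper_width: 0.039
```

Run:
```python
from h import *
o,s,W=wrist(); z=o["eef_pos"]
print(z,Rotation.from_quat(o["tcp_rot"]).as_matrix()[:,2].round(4),o["gripper_width"],np.abs(o["qd"]).max())
s=vision.snapshot("scene"); W=cloud(s)[2]; cv2.imwrite("pics/end.png",s["img"])
tops(W,.071,.08,"light",(.645,-.062),.04)
m=(np.hypot(W[...,0]-.424,W[...,1]+.065)<.03)&(W[...,2]>.08)
hsv=cv2.cvtColor(s["img"],cv2.COLOR_BGR2HSV); P=W[m]; print("held z low",np.percentile(P[:,2],[0,1,5]))
```

```text
[ 0.4259643  -0.06577121  0.14681426] [ 0.0113 -0.0133 -0.9998] 0.03899790764310051 0.0013100945091167925
light 120 medz 0.0739 rect [array([ 0.645 , -0.0591]), array([0.0438, 0.0367]), np.float64(43.1729)] circ [ 0.6456 -0.0598  0.0221]
held z low [0.10929706 0.11350497 0.11847357]
```

View pics/end.png

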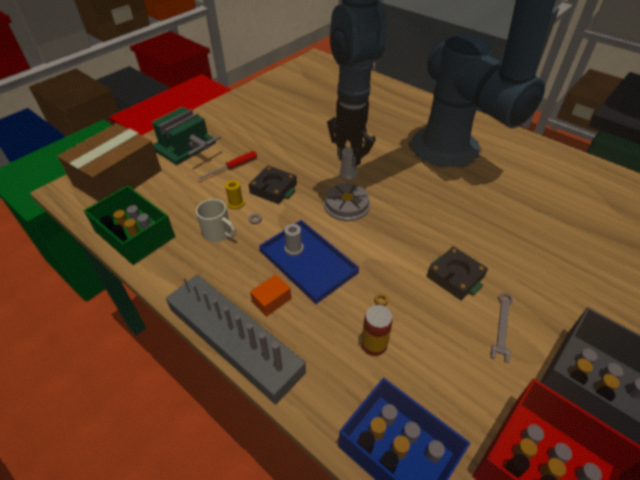

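The scene view shows the light bushing upright in the tray at px (292,238). The heavy one is held above the plate at (347,160), both moulds are empty, and nothing else has moved. Handing in.

```bash
python3 -c "
from station import arm
print(arm.close_job())"
```

```text
the job is handed in; nothing more can be done
None
```

The job is done and handed in at about 27 s of the 70 s limit. The lighter bushing stands released in the blue tray, and the arm is still holding the heavier one over the round plate.

- **Weighing:** Bushing 1 read about 0.53–0.55 kg, so it is the zinc one. I parked it upright in the tray while I fetched bushing 2, which read about 0.165 kg, so it is the aluminium one.
- **Lighter bushing:** It stands upright in the tray at about (0.645, −0.062), with its top at 75 mm, as it should be for standing on the tray floor.
- **Heavier bushing:** It hangs still within a few mm of the plate's centre, and the tool leans about 1°. Its underside is about 82 mm above the plate top and its mid-point about 117 mm. The task did not say which of the two should be at 100 mm, so I set the height in between.
- **Everything else:** The last scene picture shows both moulds empty and nothing else visibly moved. I judged this by eye and did not re-measure the other objects.

**Checks that disagreed:** Every zinc weighing came out slightly above the stated 0.52 kg maximum. The readings scatter by about 0.5 N (roughly 0.05 kg), and the gap to the aluminium bushing is far larger, so the identification is safe.

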